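# Take the sewing-bench pile apart into its fitted trays

## Task

Put the sewing things away in their four fitted wooden trays: take the pile apart from the top, one thing at a time, and set the thread spool, the wax block and the button tin each flat and upright inside the tray made for its shape and size. The glue pot was left in the button tin's tray; move it to its own tray, the middle-sized round one, and keep it upright. Do not disturb the tape roll or the cream pot beside the work.

Things in the scene. Friction and masses are not known exactly. Their poses are not given: they have to be found in the camera images.
- spool: Loose wooden spool of cream thread, standing on end, 31 mm diameter, 44 mm high, on top of the pile (on the wax block). Origin at the centre of its underside, z up along its axis.
- wax: Loose yellow-brown wax block, 36 mm (its x) by 55 mm (its y) by 18 mm high (z), lying flat on the button tin with the spool standing on it. Origin at the centre of its underside.
- tin: Loose round red button tin with a fixed lid, 70 mm diameter, 28 mm high, flat top; the bottom of the pile, on the table. Origin at the centre of its underside, z up.
- glue: Loose white glue pot, round body 52 mm diameter; the body with its shoulder is 36 mm high, straight-sided for its lower part, then a 24 mm diameter cap up to 51 mm. At the start it stands in the button tin's tray. Origin at the centre of its underside, z up.
- spool_tray: Smallest round tray, for the spool. Fixed dark wooden tray with a cork floor; its origin is at the centre of its underside on the table, z up; the cork floor is 4 mm and the rim top 9 mm above the table, rim 6 mm thick. Recess 47 mm diameter, 59 mm outside.
- wax_tray: The only rectangular tray, for the wax block. Fixed dark wooden tray with a cork floor; its origin is at the centre of its underside on the table, z up; the cork floor is 4 mm and the rim top 9 mm above the table, rim 6 mm thick. Recess 50 mm along its x by 69 mm along its y, 62 by 81 mm outside.
- glue_tray: Middle-sized round tray, for the glue pot. Fixed dark wooden tray with a cork floor; its origin is at the centre of its underside on the table, z up; the cork floor is 4 mm and the rim top 9 mm above the table, rim 6 mm thick. Recess 68 mm diameter, 80 mm outside.
- tin_tray: Largest round tray, for the button tin; the glue pot stands in it at the start. Fixed dark wooden tray with a cork floor; its origin is at the centre of its underside on the table, z up; the cork floor is 4 mm and the rim top 9 mm above the table, rim 6 mm thick. Recess 86 mm diameter, 98 mm outside.
- tape: Bystander: loose green roll of tape lying flat, 108 mm diameter, 26 mm high; to be left alone. Origin at the centre of its underside.
- cream: Bystander: loose white pot with a dark blue lid, 70 mm diameter, 56 mm high; to be left alone. Origin at the centre of its underside.
Not all that is in view belongs to the job. There is more than one size of the glue; the job needs the middle-sized.

How it is judged:
By the outcome, as a careful person would: the job done as asked, in the order asked, and still so for the second after the job is handed in, with the robot touching nothing.
It also fails if it takes over 104 s, if anything falls off the work surface, if the arm or the gripper's body presses on something with over 40 N, if the wrist force passes 120 N, or if a joint passes its speed limit or range.

## Robot

A 6-joint arm with a two-finger parallel gripper is mounted at the origin on a cart in front of the work surface, level with it; the furniture and walls round the work are solid. World frame = base frame: x ahead of the robot, y to its left, z up, the work surface at z = 0. Lengths are in mm, angles in rad, forces in N, time in s.
With the tool pointing down it reaches from about 300 to 775 mm from the base axis. Payload 14.6 kg.
Tool frame: the origin (TCP) lies on the centre line of the jaws, within the pads' length; the fingertips stand ahead of it and the grasp point (between the pads) is the TCP (manip.tip_reach is the z of the fingertips in the tool frame, in mm); z points along the fingers, y is the direction in which the jaws open and shut (so a half turn about z gives the same grasp; the last joint's range is limited). The gripper opens to 94 mm and grips with 3 to 60 N. Pads are 16 mm wide; open, the fingers measure 119 mm over their backs; the gripper's body (75 mm by 177 mm) begins 78 mm behind the grasp point.
Start: joints at [1.21, 0.3, 1.521, -0, 1.321, -0.067], TCP at [159.273, 526.423, 224.446] pointing down, gripper open.
Joint ranges: [-3.03, 3.03], [-0.79, 2.21], [0.23, 2.52], [-1.04, 4.18], [0, 3.07], [-2.55, 2.55]. Speed limits (rad/s): [2.22, 2.22, 2.57, 3.14, 3.14, 3.14].

## Interface

Orientations are given as [roll, pitch, yaw] about the fixed x, y, z axes, in that order (R = Rz(yaw) Ry(pitch) Rx(roll)).
In Python, from cell import manip, camera, search_frame, masks_of, tip_of gives the robot as it stands.
- The arm moves only by the tool send_rows, never from a script. Its argument "plan" is a list of rows, each an object with "travel": the shift along the tool's x, y, z in mm, a list of three; "delta_rot": the turn, a rotation vector about the tool's x, y, z in degrees, a list of three; "fingers": the gripper's target within -1 to 1 (shut at 1, half-way at 0, fully open at -1). In form: [{"travel": [dx, dy, dz], "delta_rot": [wx, wy, wz], "fingers": fingers}, ...]. A call has 1 to 20 rows; each row shifts and turns the commanded pose from where the row before left it, along the tool's axes as they then stand; what a row does not reach is not made up. A row lasts 1/8 s, in which the tool goes at most 62.5 mm and 10.7 degrees, less where a joint would pass 70% of its speed; a pose out of reach is approached as far as the arm can. A call is refused whole if a number of a shift passes 62.5 or a number of a turn 10.7, either way. A call with a gripper value outside its range is refused whole. The fingers move at their own pace and stop on an object; "grip_force" is the grip in N (left out, the last holds). Time passes only in rows, so rows that do not move let the fingers close. It gives the time, the measured TCP pose, the force and the opening at its end, in the units of the state.
- manip.read_state(): the state, without advancing time (a new reading comes with each control period).
- camera(name): name is "side" or "top" or "wrist"; returns a dict with "color" (400x640x3 uint8, red, green, blue), "z_map" (400x640 float32, mm along the optical axis (not along the pixel's ray), 0 where there is no reading), "fov_y" (degrees; the focal length in pixels is half the picture's height over the tangent of half this angle, whatever the lens; pixels are square), "cx", "cy" (the principal point, pixels), "world_from_camera" (4x4, takes a point from camera to world coordinates); the wrist camera has in their place "tool_from_camera" (4x4, takes a point from camera to tool coordinates, whose origin is the TCP and whose axes are the flange's). Camera axes: x right, y up, looking along -z (the intrinsics and any distortion apply to the point x, -y, -z); pixel columns grow to the right and rows downward; lengths in mm; the calibration is good to about 2 mm. A picture is of the moment at which its call begins: read the wrist's pose just before it.
- manip.sign_off(): hands the job in, once; it reports no verdict.
Trained networks look in the newest picture that a camera, given by its name, has taken for a name from the list of things; names that differ only in an ending like _2 or _b are one class to them, and where a whole thing is asked for, a point or a joint stands for the part that bears it (a point fixed in the world has none). Each returns a list of dicts, best first, with "confidence" (0 to 1); they miss things now and then, are a little off and sometimes report something else, mostly with a low value. They report only what shows in the picture. A call takes as long as a camera call. They do not tell look-alikes from the thing itself.
- search_frame(name, camera): "at" ([x, y, z] in mm, in the coordinates of the camera as it stood for that picture, good to about 4 mm: the middle of the surface that is visible of it).
- masks_of(name, camera): "region" (400x640 bool, what is visible of it).
- tip_of(name, camera): "at" ([x, y, z] in mm, in the coordinates of the camera as it stood for that picture, good to about 4 mm: a listed point, or the origin of a listed thing).
The state is a dict: "clock": time; "joints": joint angles; "qd": joint speeds; "effort": joint torques, N m; "eef_pos": TCP position; "eef_rot": TCP orientation; "wrist_force": force on the tool from outside, world axes, zero at the start; "moment": the same for the moment, N m; "finger_gap": finger opening in mm.
Only numpy, scipy, OpenCV 4.12 (cv2) and the standard library are available. Lean on these libraries where they do the work, as an engineer would, in place of code of your own. Each camera call takes 0.05 s, during which the arm holds its last target. There are 200 camera calls.

## Working session

There is one attempt and no reset: what is moved stays moved. The work goes in short steps, Python scripts to look and compute and a tool call to move; the robot and the scene stay as the last step left them, time stands still between calls to the robot, and variables do not carry over. Pictures are saved under pics/ and viewed, about 12 in all and at most 16, crops included, and the job is handed in when it is done.

Besides the shell and the picture viewer there is one more tool, called in YAML: its name, and indented under it one key for each argument. send_rows: Moves the arm, as the interface text tells. Its arguments: {"type":"object","properties":{"plan":{"type":"array"},"grip_force":{"type":"number"}},"required":["plan"]}

```bash
ls; mkdir -p pics; python3 - <<'E'
from cell import manip,camera
import cv2,numpy as np
print(manip.read_state(), manip.tip_reach)
for n in ["top","side"]:
    c=camera(n); cv2.imwrite(f"pics/{n}0.png",c["color"][:,:,::-1]); print(n,c["fov_y"],c["cx"],c["cy"],np.round(c["world_from_camera"],3).tolist(),[k for k in c])
    np.savez(f"{n}0.npz",**{k:c[k] for k in c if k!='name'})
E
```

```text
pics
{'clock': 0.0, 'joints': array([ 1.21039036e+00,  3.00475596e-01,  1.52160510e+00,  1.43386571e-05,
        1.32070513e+00, -6.66185324e-02]), 'qd': array([ 0.00150835, -0.00157199, -0.00104642, -0.0023495 , -0.00063054,
       -0.00108662]), 'effort': array([-7.48571620e-04, -5.31818676e+01, -3.52739418e+01,  7.08112679e-02,
        2.44912470e-02, -1.01363171e-04]), 'eef_pos': array([159.18888362, 526.19568163, 223.87369502]), 'eef_rot': array([-3.14040305e+00, -9.32859875e-05,  2.84780161e+00]), 'wrist_force': array([0.14904159, 1.04169171, 0.69641082]), 'moment': array([-0.0170308 , -0.02294367, -0.01784598]), 'finger_gap': 93.92106619939969} 19.0
top 48.73793903787234 319.2169488699365 201.99277536817337 [[0.006, 0.982, -0.187, 311.725], [-1.0, 0.011, 0.026, 38.169], [0.028, 0.187, 0.982, 1095.832], [0.0, 0.0, 0.0, 1.0]] ['color', 'z_map', 'fov_y', 'cx', 'cy', 'world_from_camera']
side 52.5099849460849 320.0273721213494 200.20252990865922 [[-1.0, -0.025, -0.003, 492.376], [0.009, -0.469, 0.883, 903.689], [-0.023, 0.883, 0.469, 550.992], [0.0, 0.0, 0.0, 1.0]] ['color', 'z_map', 'fov_y', 'cx', 'cy', 'world_from_camera']
```

View pics/top0.png

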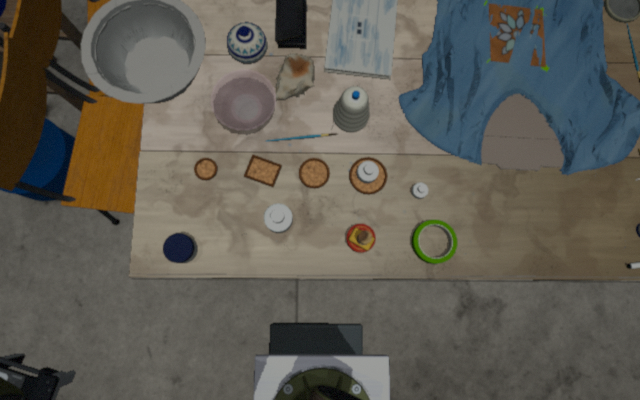

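View pics/side0.png

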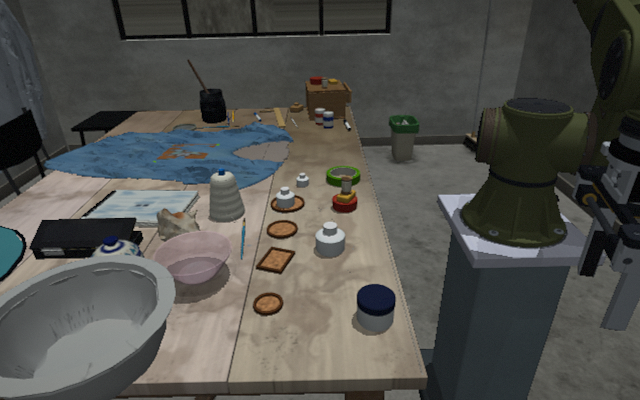

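The top view shows, left to right, the spool tray (205,168), wax tray (263,170), glue tray (314,173) and tin tray holding the glue pot (368,174). The pile is at (360,237), the tape at (434,241) and the cream pot at (180,248). The decoy pots are at (278,218, large) and (420,190, small).

```bash
cat > h.py <<'E'
import numpy as np,cv2
from cell import manip,camera,search_frame,masks_of,tip_of
from scipy.spatial.transform import Rotation as Rn
def toolT():
    s=manip.read_state(); T=np.eye(4); T[:3,:3]=Rn.from_euler('xyz',s['eef_rot']).as_matrix(); T[:3,3]=s['eef_pos']; return T
def grab(n):
    T=toolT() if n=='wrist' else None
    c=camera(n); c['W']=T@c['tool_from_camera'] if n=='wrist' else c['world_from_camera']
    f=200/np.tan(np.radians(c['fov_y']/2)); v,u=np.mgrid[:400,:640]
    d=np.stack([(u-c['cx'])/f,-(v-c['cy'])/f,-np.ones((400,640))],-1)
    c['P']=(d*c['z_map'][...,None])@c['W'][:3,:3].T+c['W'][:3,3]
    c['P'][c['z_map']==0]=np.nan
    c['ray']=d@c['W'][:3,:3].T; return c
def plane(c,u,v,z):
    r=c['ray'][int(round(v)),int(round(u))]; o=c['W'][:3,3]; return o+r*(z-o[2])/r[2]
def onplane(c,m,z):
    r=c['ray'][m]; o=c['W'][:3,3]; return (o+r*((z-o[2])/r[:,2])[:,None])[:,:2]
E
python3 - <<'E'
from h import *
c=grab('top')
for n in ['spool','wax','tin','glue','spool_tray','wax_tray','glue_tray','tin_tray','tape','cream']:
    for r in masks_of(n,'top')[:4]:
        m=r['region']; P=c['P'][m]; P=P[~np.isnan(P[:,0])]
        v,u=np.where(m); 
        print(n,round(r['confidence'],2),'px',u.mean().round(),v.mean().round(),m.sum(),'med',np.nanmedian(P,0).round(),'lo/hi',np.percentile(P,2,0).round(),np.percentile(P,98,0).round())
    for r in tip_of(n,'top')[:3]:
        print('   origin',round(r['confidence'],2),(c['W']@np.r_[r['at'],1])[:3].round(1))
E
```

```text
spool 0.65 px 364.0 237.0 131 med [423. -92.  90.] lo/hi [ 412. -105.   51.] [437. -80.  93.]
   origin 0.49 [424.7 -92.7  47.1]
wax 0.49 px 360.0 239.0 200 med [421. -81.  46.] lo/hi [ 401. -119.   31.] [450. -64.  86.]
   origin 0.5 [429.8 -89.4  28.8]
tin 0.62 px 359.0 237.0 306 med [435. -85.  29.] lo/hi [ 396. -128.    1.] [462. -58.  44.]
   origin 0.73 [427.7 -90.7   1.7]
glue 0.65 px 278.0 218.0 677 med [472. 108.  47.] lo/hi [443.  78.   7.] [507. 139.  70.]
glue 0.62 px 368.0 171.0 381 med [ 591. -109.   39.] lo/hi [ 571. -136.    6.] [619. -87.  57.]
glue 0.59 px 419.0 190.0 197 med [ 549. -239.   26.] lo/hi [ 534. -259.   10.] [ 568. -225.   40.]
glue 0.23 px 434.0 241.0 1034 med [ 424. -273.   25.] lo/hi [ 372. -328.   -2.] [ 476. -221.   30.]
   origin 0.9 [478.2 112.5   1. ]
   origin 0.67 [ 595.5 -110.2    4.7]
   origin 0.49 [ 550.1 -243.9    1.7]
spool_tray 0.58 px 205.0 168.0 351 med [603. 298.   6.] lo/hi [578. 273.   2.] [626. 321.  13.]
   origin 0.74 [602.4 297.7   5.7]
wax_tray 0.75 px 262.0 170.0 777 med [601. 154.   6.] lo/hi [566. 113.   1.] [635. 195.  13.]
   origin 0.83 [599.5 153.3   2.7]
glue_tray 0.71 px 315.0 173.0 683 med [595.  21.   5.] lo/hi [560. -13.   0.] [629.  56.  12.]
   origin 0.87 [595.4  22.5  -1.1]
tin_tray 0.91 px 369.0 176.0 792 med [ 584. -120.    6.] lo/hi [ 547. -160.    0.] [637. -68.  34.]
   origin 0.57 [ 593.9 -112.9   -0.9]
tape 0.63 px 435.0 241.0 877 med [ 423. -277.   26.] lo/hi [ 373. -325.    3.] [ 474. -222.   30.]
tape 0.29 px 206.0 168.0 407 med [604. 297.   6.] lo/hi [577. 270.   2.] [629. 322.  14.]
   origin 0.9 [ 423.7 -273.4    5.1]
cream 0.68 px 180.0 248.0 877 med [397. 336.  57.] lo/hi [367. 307.   1.] [432. 375.  61.]
cream 0.41 px 205.0 168.0 423 med [604. 298.   6.] lo/hi [577. 271.   2.] [630. 323.  13.]
   origin 0.58 [ 3.994e+02  3.434e+02 -1.000e-01]
```

send_rows:
  plan:
    - {"travel": [0,0,0],"delta_rot": [0,0,-8.4],"fingers": -1}
    - {"travel": [0,0,0],"delta_rot": [0,0,-8.4],"fingers": -1}
    - {"travel": [-20,-47.5,0],"delta_rot": [0,0,0],"fingers": -1}
    - {"travel": [-20,-47.5,0],"delta_rot": [0,0,0],"fingers": -1}
    - {"travel": [-20,-47.5,0],"delta_rot": [0,0,0],"fingers": -1}
    - {"travel": [-20,-47.5,0],"delta_rot": [0,0,0],"fingers": -1}
    - {"travel": [-20,-47.5,0],"delta_rot": [0,0,0],"fingers": -1}
    - {"travel": [-20,-47.5,0],"delta_rot": [0,0,0],"fingers": -1}
    - {"travel": [-20,-47.5,0],"delta_rot": [0,0,0],"fingers": -1}
    - {"travel": [-20,-47.5,0],"delta_rot": [0,0,0],"fingers": -1}
    - {"travel": [-20,-47.5,0],"delta_rot": [0,0,0],"fingers": -1}
    - {"travel": [-20,-47.5,0],"delta_rot": [0,0,0],"fingers": -1}
    - {"travel": [-20,-47.5,0],"delta_rot": [0,0,0],"fingers": -1}
    - {"travel": [-20,-47.5,0],"delta_rot": [0,0,0],"fingers": -1}
    - {"travel": [-20,-47.5,0],"delta_rot": [0,0,0],"fingers": -1}
    - {"travel": [0,0,0],"delta_rot": [0,0,0],"fingers": -1}
  grip_force: 20

```text
clock: 3.15
eef_pos: [419.4, -93.5, 224.1]
eef_rot: [3.142, -0.001, 3.137]
wrist_force: [0.0, 1.1, 0.3]
finger_gap: 94.2
```

```bash
python3 - <<'E'
from h import *
s=manip.read_state(); print(s['joints'].round(2))
c=grab('wrist'); cv2.imwrite('pics/w1.png',c['color'][:,:,::-1])
print(c['W'].round(2).tolist(),c['tool_from_camera'].round(2).tolist(),c['fov_y'])
for n in ['spool','wax','tin']:
    for r in masks_of(n,'wrist')[:2]:
        m=r['region']; P=c['P'][m]; P=P[~np.isnan(P[:,0])]; v,u=np.where(m)
        h=np.percentile(P[:,2],95); Q=P[P[:,2]>h-6]; 
        print(n,r['confidence'],u.mean(),v.mean(),m.sum(),h,'topmed',np.median(Q,0),Q.min(0),Q.max(0),'rect',cv2.minAreaRect(Q[:,:2].astype(np.float32)))
E
```

```text
[-0.3   0.03  1.84 -0.    1.28 -1.87]
[[0.0, -0.96, -0.28, 338.23], [1.0, 0.0, 0.0, -91.78], [0.0, -0.28, 0.96, 384.08], [0.0, 0.0, 0.0, 1.0]] [[0.0, 0.96, 0.28, 81.23], [1.0, -0.0, -0.0, 1.38], [-0.0, 0.28, -0.96, -159.9], [0.0, 0.0, 0.0, 1.0]] 70.3661203987983
spool 0.67 311.62017434620174 195.53549190535492 803 90.51927970175282 topmed [422.54087065 -92.02965193  89.37964447] [ 407.44369146 -107.19789638   84.85613511] [438.66703151 -77.91407586  91.6662753 ] rect ((423.0662536621094, -92.56649780273438), (31.21051025390625, 29.277685165405273), 0.5655804872512817)
wax 0.94 314.30685358255454 183.85358255451715 642 46.490131879592695 topmed [416.51523497 -88.29989936  44.94288587] [ 396.65107528 -119.22462518   40.56999921] [448.77655293 -59.7830705   49.14837376] rect ((421.9655456542969, -89.61897277832031), (54.03171920776367, 34.29707336425781), 61.6588249206543)
wax 0.64 315.0603448275862 183.5295566502463 812 29.357596432293526 topmed [412.27679685 -85.61187708  27.51344904] [ 392.80833768 -123.39897967   23.47224195] [462.86658949 -55.61022308  91.15629992] rect ((427.83782958984375, -89.33854675292969), (67.59839630126953, 70.10811614990234), 88.49226379394531)
tin 0.65 312.5919165580182 182.23859191655802 767 28.61702859335845 topmed [412.26479529 -88.14618107  27.47512935] [ 392.32983104 -124.65101656   23.00907536] [461.43961069 -56.77553128  89.9235633 ] rect ((426.8880615234375, -90.5457763671875), (67.8595962524414, 69.02787017822266), 88.59992980957031)
```

send_rows:
  plan:
    - {"travel": [-3.6,1,40],"delta_rot": [0,0,0],"fingers": -0.6}
    - {"travel": [0,0,40],"delta_rot": [0,0,0],"fingers": -0.3}
    - {"travel": [0,0,40],"delta_rot": [0,0,0],"fingers": -0.1}
    - {"travel": [0,0,30],"delta_rot": [0,0,0],"fingers": -0.1}
    - {"travel": [0,0,0],"delta_rot": [0,0,0],"fingers": -0.1}
    - {"travel": [0,0,0],"delta_rot": [0,0,0],"fingers": 1}
    - {"travel": [0,0,0],"delta_rot": [0,0,0],"fingers": 1}
    - {"travel": [0,0,0],"delta_rot": [0,0,0],"fingers": 1}
    - {"travel": [0,0,0],"delta_rot": [0,0,0],"fingers": 1}
  grip_force: 20

```text
clock: 4.47
eef_pos: [423.1, -90.3, 75.6]
eef_rot: [-3.141, 0.002, 3.141]
wrist_force: [-1.6, 1.7, 9.0]
finger_gap: 30.8
```

View pics/w1.png

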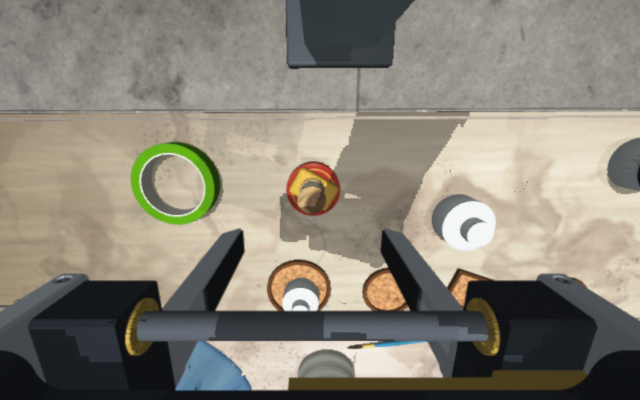

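send_rows:
  plan:
    - {"travel": [0,0,-15],"delta_rot": [0,0,0],"fingers": 1}
    - {"travel": [0,0,-35],"delta_rot": [0,0,0],"fingers": 1}
    - {"travel": [0,0,-50],"delta_rot": [0,0,0],"fingers": 1}
    - {"travel": [0,0,-50],"delta_rot": [0,0,0],"fingers": 1}
    - {"travel": [-10,25,0],"delta_rot": [0,0,0],"fingers": 1}
    - {"travel": [-20,43,0],"delta_rot": [0,0,0],"fingers": 1}
    - {"travel": [-20,43,0],"delta_rot": [0,0,0],"fingers": 1}
    - {"travel": [-20,43,0],"delta_rot": [0,0,0],"fingers": 1}
    - {"travel": [-20,43,0],"delta_rot": [0,0,0],"fingers": 1}
    - {"travel": [-20,43,0],"delta_rot": [0,0,0],"fingers": 1}
    - {"travel": [-20,43,0],"delta_rot": [0,0,0],"fingers": 1}
    - {"travel": [-20,20,0],"delta_rot": [0,0,0],"fingers": 1}
    - {"travel": [0,0,0],"delta_rot": [0,0,0],"fingers": 1}

```text
clock: 6.1
eef_pos: [572.9, 213.7, 224.8]
eef_rot: [-3.142, -0.0, -3.141]
wrist_force: [-0.1, -0.6, -0.5]
finger_gap: 30.4
```

```bash
cat >> h.py <<'E'
def look(names,cam,pic=None):
    c=grab(cam); print(manip.read_state()['eef_pos'].round(1),np.degrees(manip.read_state()['eef_rot']).round(1))
    if pic: cv2.imwrite(f'pics/{pic}.png',c['color'][:,:,::-1])
    for n in names:
        for r in masks_of(n,cam)[:3]:
            m=r['region']; P=c['P'][m]; P=P[~np.isnan(P[:,0])]; v,u=np.where(m)
            h=np.percentile(P[:,2],93); Q=P[np.abs(P[:,2]-h)<7]; rc=cv2.minAreaRect(Q[:,:2].astype(np.float32))
            print(n,round(r['confidence'],2),'px',int(u.mean()),int(v.mean()),m.sum(),'h',h.round(1),'med',np.median(Q,0).round(1),'mid',((Q.min(0)+Q.max(0))/2).round(1),'rect',np.round(rc[0],1),np.round(rc[1],1),round(rc[2],1))
E
python3 - <<'E'
from h import *
look(['spool_tray','wax_tray','glue_tray','spool'],'wrist','w2')
look(['wax','tin','wax_tray'],'top')
E
```

```text
[572.5 212.8 224.9] [-180.   -0. -180.]
spool_tray 0.65 px 372 199 1371 h 9.0 med [600.8 299.8   4.2] mid [600.9 299.    6.4] rect [600.8 299.2] [57.4 57.3] 73.8
wax_tray 0.91 px 268 196 2631 h 8.7 med [598.2 154.9   3.9] mid [598.6 155.2   6.3] rect [598.5 155.6] [81.  61.6] 70.2
glue_tray 0.71 px 174 193 2600 h 8.6 med [594.1  24.7   3.8] mid [594.5  25.6   6.1] rect [594.   26.2] [77.8 78.4] 72.3
spool 0.61 px 312 253 3057 h 239.3 med [571.8 215.3 238.6] mid [572.7 215.5 237.2] rect [572.7 215.6] [30.9 30.5] 12.3
spool 0.38 px 36 52 2074 h 46.4 med [424.3 -86.3  45.1] mid [424.3 -88.7  43.7] rect [424.2 -88. ] [55.2 34.7] 61.4
[572.5 212.  225.1] [180.    0.  179.9]
wax 0.77 px 361 238 345 h 48.8 med [425.5 -90.3  46.1] mid [425.7 -91.4  47.3] rect [425.5 -91.3] [54.3 36. ] 59.1
tin 0.88 px 359 236 348 h 33.5 med [440.  -89.3  28.9] mid [430.1 -92.3  33.3] rect [430.7 -92.1] [68.4 68.5] 26.2
wax_tray 0.77 px 264 170 642 h 10.8 med [599.8 149.7   6.5] mid [597.9 148.1   9. ] rect [601.2 153.8] [79.3 62.3] 70.6
```

View pics/w2.png

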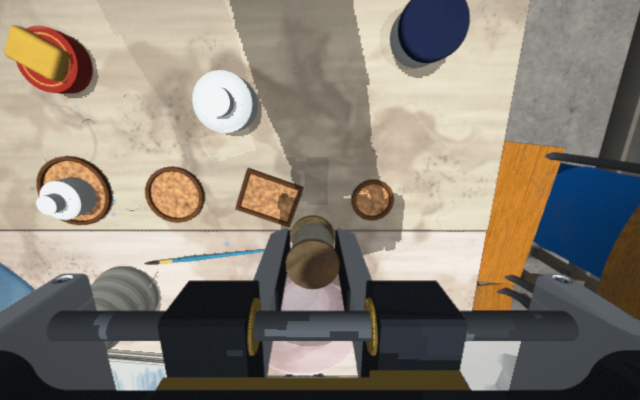

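send_rows:
  plan:
    - {"travel": [-14.5,42,0],"delta_rot": [0,0,0],"fingers": 1}
    - {"travel": [-14,42,0],"delta_rot": [0,0,0],"fingers": 1}
    - {"travel": [0,0,45],"delta_rot": [0,0,0],"fingers": 1}
    - {"travel": [0,0,45],"delta_rot": [0,0,0],"fingers": 1}
    - {"travel": [0,0,45],"delta_rot": [0,0,0],"fingers": 1}
    - {"travel": [0,0,35],"delta_rot": [0,0,0],"fingers": 1}
    - {"travel": [0,0,12],"delta_rot": [0,0,0],"fingers": 1}
    - {"travel": [0,0,5],"delta_rot": [0,0,0],"fingers": 1}
    - {"travel": [0,0,2],"delta_rot": [0,0,0],"fingers": 1}
    - {"travel": [0,0,0],"delta_rot": [0,0,0],"fingers": 1}
    - {"travel": [0,0,0],"delta_rot": [0,0,0],"fingers": 1}

```text
clock: 7.92
eef_pos: [601.5, 296.8, 36.3]
eef_rot: [3.141, 0.001, 3.141]
wrist_force: [-0.9, 0.2, 0.1]
finger_gap: 30.4
```

send_rows:
  plan:
    - {"travel": [0,0,1.5],"delta_rot": [0,0,0],"fingers": 1}
    - {"travel": [0,0,1],"delta_rot": [0,0,0],"fingers": 1}
    - {"travel": [0,0,0],"delta_rot": [0,0,0],"fingers": 1}

```text
clock: 8.3
eef_pos: [601.4, 296.7, 33.7]
eef_rot: [3.141, 0.0, 3.141]
wrist_force: [-3.0, -1.2, 6.9]
finger_gap: 30.9
```

send_rows:
  plan:
    - {"travel": [0,0,0],"delta_rot": [0,0,0],"fingers": -0.1}
    - {"travel": [0,0,0],"delta_rot": [0,0,0],"fingers": -0.1}
    - {"travel": [0,0,0],"delta_rot": [0,0,0],"fingers": -0.1}
    - {"travel": [0,0,-20],"delta_rot": [0,0,0],"fingers": -0.1}
    - {"travel": [0,0,-45],"delta_rot": [0,0,0],"fingers": -0.1}
    - {"travel": [0,0,-50],"delta_rot": [0,0,0],"fingers": -0.1}
    - {"travel": [0,0,-40],"delta_rot": [0,0,10],"fingers": 0}
    - {"travel": [0,0,-10],"delta_rot": [0,0,10],"fingers": -0.2}
    - {"travel": [0,0,0],"delta_rot": [0,0,10],"fingers": -0.2}
    - {"travel": [0,0,0],"delta_rot": [0,0,10],"fingers": -0.2}
    - {"travel": [0,0,0],"delta_rot": [0,0,10],"fingers": -0.2}
    - {"travel": [0,0,0],"delta_rot": [0,0,10],"fingers": -0.2}
    - {"travel": [0,0,0],"delta_rot": [0,0,10],"fingers": -0.2}
    - {"travel": [0,0,0],"delta_rot": [0,0,10],"fingers": -0.2}
    - {"travel": [0,0,0],"delta_rot": [0,0,10],"fingers": -0.2}
    - {"travel": [0,0,0],"delta_rot": [0,0,10],"fingers": -0.2}
    - {"travel": [0,0,0],"delta_rot": [0,0,10],"fingers": -0.2}
    - {"travel": [0,0,0],"delta_rot": [0,0,9],"fingers": -0.2}

```text
clock: 10.55
eef_pos: [601.3, 296.7, 199.6]
eef_rot: [3.141, -0.001, 1.059]
wrist_force: [0.1, -0.2, -0.2]
finger_gap: 56.5
```

send_rows:
  plan:
    - {"travel": [-42,3.5,0],"delta_rot": [0,0,0],"fingers": -0.2}
    - {"travel": [-42,3.5,0],"delta_rot": [0,0,0],"fingers": -0.2}
    - {"travel": [-42,3.5,0],"delta_rot": [0,0,0],"fingers": -0.2}
    - {"travel": [-42,3.5,0],"delta_rot": [0,0,0],"fingers": -0.2}
    - {"travel": [-42,3.5,0],"delta_rot": [0,0,0],"fingers": -0.2}
    - {"travel": [-42,3.5,0],"delta_rot": [0,0,0],"fingers": -0.2}
    - {"travel": [-42,3,0],"delta_rot": [0,0,0],"fingers": -0.2}
    - {"travel": [-42,3,0],"delta_rot": [0,0,0],"fingers": -0.2}
    - {"travel": [-42,3,0],"delta_rot": [0,0,0],"fingers": -0.2}
    - {"travel": [-42,3,0],"delta_rot": [0,0,0],"fingers": -0.2}
    - {"travel": [0,0,0],"delta_rot": [0,0,0],"fingers": -0.2}
    - {"travel": [0,0,0],"delta_rot": [0,0,0],"fingers": -0.2}

```text
clock: 12.05
eef_pos: [426.6, -86.3, 198.8]
eef_rot: [3.14, -0.001, 1.064]
wrist_force: [1.4, -0.1, -0.6]
finger_gap: 56.4
```

```bash
python3 - <<'E'
from h import *
look(['wax','tin'],'wrist','w3')
look(['spool','spool_tray'],'top')
print(manip.read_state()['joints'].round(2),manip.read_state()['finger_gap'])
E
```

```text
[426.6 -86.  198.6] [179.9  -0.   61. ]
wax 0.78 px 312 194 1417 h 46.4 med [425.3 -88.9  45.2] mid [425.  -90.   43.9] rect [424.9 -90.7] [54.7 35.1] 60.4
tin 0.88 px 318 184 1351 h 28.8 med [442.3 -86.   27.6] mid [428.8 -91.2  27.9] rect [430.8 -88.2] [63.1 70.2] 54.1
[426.5 -85.9 198.1] [180.  -0.  61.]
spool 0.61 px 203 165 197 h 52.1 med [602.8 297.   49.2] mid [603.2 296.7  50.3] rect [604.1 297.1] [30.3 29.2] 47.1
spool_tray 0.73 px 207 169 206 h 12.2 med [593.6 287.5   9. ] mid [603.7 295.8  10.2] rect [600.5 293.9] [49.  55.1] 46.4
[-0.28  0.07  1.86 -0.    1.21  0.22] 56.36563955550777
```

View pics/w3.png

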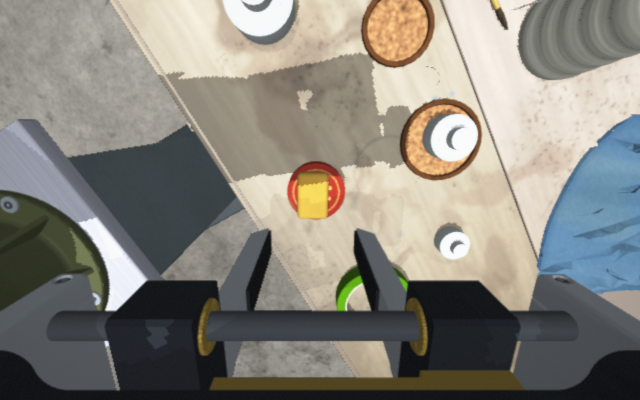

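send_rows:
  plan:
    - {"travel": [-4.6,0.7,40],"delta_rot": [0,0,0],"fingers": -0.2}
    - {"travel": [0,0,50],"delta_rot": [0,0,0],"fingers": -0.2}
    - {"travel": [0,0,40],"delta_rot": [0,0,0],"fingers": -0.2}
    - {"travel": [0,0,14],"delta_rot": [0,0,0],"fingers": -0.2}
    - {"travel": [0,0,0],"delta_rot": [0,0,0],"fingers": -0.2}
    - {"travel": [0,0,0],"delta_rot": [0,0,0],"fingers": 1}
    - {"travel": [0,0,0],"delta_rot": [0,0,0],"fingers": 1}
    - {"travel": [0,0,0],"delta_rot": [0,0,0],"fingers": 1}
    - {"travel": [0,0,0],"delta_rot": [0,0,0],"fingers": 1}

```text
clock: 13.48
eef_pos: [425.2, -91.1, 54.9]
eef_rot: [3.14, -0.0, 1.064]
wrist_force: [-2.4, 1.4, 8.3]
finger_gap: 36.2
```

send_rows:
  plan:
    - {"travel": [0,0,-10],"delta_rot": [0,0,0],"fingers": 1}
    - {"travel": [0,0,-40],"delta_rot": [0,0,0],"fingers": 1}
    - {"travel": [0,0,-50],"delta_rot": [0,0,-9.4],"fingers": 1}
    - {"travel": [20,5,0],"delta_rot": [0,0,0],"fingers": 1}
    - {"travel": [36,10.2,0],"delta_rot": [0,0,0],"fingers": 1}
    - {"travel": [36,10.2,0],"delta_rot": [0,0,0],"fingers": 1}
    - {"travel": [36,10.2,0],"delta_rot": [0,0,0],"fingers": 1}
    - {"travel": [36,10.2,0],"delta_rot": [0,0,0],"fingers": 1}
    - {"travel": [36,10.2,0],"delta_rot": [0,0,0],"fingers": 1}
    - {"travel": [36,10.2,0],"delta_rot": [0,0,0],"fingers": 1}
    - {"travel": [36,10.2,0],"delta_rot": [0,0,0],"fingers": 1}
    - {"travel": [17,5.3,0],"delta_rot": [0,0,0],"fingers": 1}
    - {"travel": [0,0,0],"delta_rot": [0,0,0],"fingers": 1}
    - {"travel": [0,0,0],"delta_rot": [0,0,0],"fingers": 1}

```text
clock: 15.22
eef_pos: [598.3, 153.2, 154.2]
eef_rot: [-3.141, 0.0, 1.228]
wrist_force: [-0.7, -0.0, -0.1]
finger_gap: 36.0
```

```bash
python3 - <<'E'
from h import *
look(['wax','wax_tray'],'wrist','w4')
E
```

```text
[598.4 153.1 154.3] [180.    0.   70.3]
wax 0.97 px 312 242 4210 h 145.5 med [599.3 156.8 144.5] mid [598.5 153.7 142.6] rect [598.5 154.2] [54.4 35.9] 70.3
wax_tray 0.95 px 313 179 2636 h 8.8 med [604.7 168.9   4. ] mid [604.6 165.5   6.2] rect [603.8 165.9] [57.7 62.1] 70.3
```

View pics/w4.png

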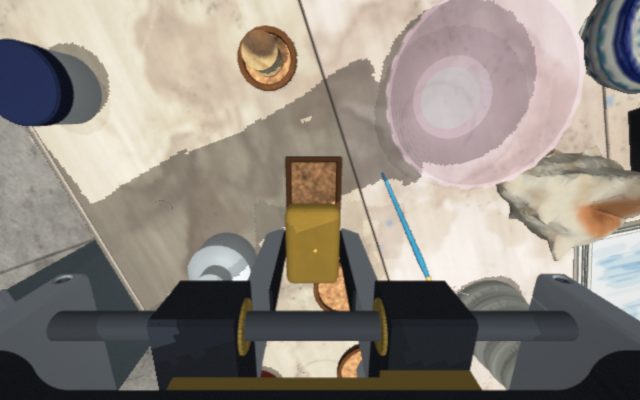

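send_rows:
  plan:
    - {"travel": [1.2,0.9,45],"delta_rot": [0,0,0],"fingers": 1}
    - {"travel": [0,0,45],"delta_rot": [0,0,0],"fingers": 1}
    - {"travel": [0,0,24],"delta_rot": [0,0,0],"fingers": 1}
    - {"travel": [0,0,6],"delta_rot": [0,0,0],"fingers": 1}
    - {"travel": [0,0,2],"delta_rot": [0,0,0],"fingers": 1}
    - {"travel": [0,0,1],"delta_rot": [0,0,0],"fingers": 1}
    - {"travel": [0,0,0],"delta_rot": [0,0,0],"fingers": 1}

```text
clock: 16.25
eef_pos: [600.3, 154.7, 31.8]
eef_rot: [3.14, -0.001, 1.228]
wrist_force: [0.1, -0.0, -0.1]
finger_gap: 35.7
```

send_rows:
  plan:
    - {"travel": [0,0,1],"delta_rot": [0,0,0],"fingers": 1}
    - {"travel": [0,0,0.5],"delta_rot": [0,0,0],"fingers": 1}
    - {"travel": [0,0,0],"delta_rot": [0,0,0],"fingers": 1}

```text
clock: 16.62
eef_pos: [600.3, 154.7, 31.0]
eef_rot: [3.141, -0.001, 1.228]
wrist_force: [-5.8, -1.1, 13.2]
finger_gap: 36.0
```

send_rows:
  plan:
    - {"travel": [0,0,0],"delta_rot": [0,0,0],"fingers": -0.1}
    - {"travel": [0,0,0],"delta_rot": [0,0,0],"fingers": -0.1}
    - {"travel": [0,0,0],"delta_rot": [0,0,0],"fingers": -0.1}
    - {"travel": [0,0,-20],"delta_rot": [0,0,0],"fingers": -0.1}
    - {"travel": [0,0,-45],"delta_rot": [0,0,0],"fingers": -0.1}
    - {"travel": [0,0,-50],"delta_rot": [0,0,0],"fingers": -0.6}
    - {"travel": [-10,3,-40],"delta_rot": [0,0,0],"fingers": -0.6}
    - {"travel": [-42,14,0],"delta_rot": [0,0,0],"fingers": -0.6}
    - {"travel": [-42,14,0],"delta_rot": [0,0,0],"fingers": -0.6}
    - {"travel": [-42,14,0],"delta_rot": [0,0,0],"fingers": -0.6}
    - {"travel": [-42,14,0],"delta_rot": [0,0,0],"fingers": -0.6}
    - {"travel": [-42,14,0],"delta_rot": [0,0,0],"fingers": -0.6}
    - {"travel": [-32,10,0],"delta_rot": [0,0,0],"fingers": -0.6}
    - {"travel": [0,0,0],"delta_rot": [0,0,0],"fingers": -0.6}
    - {"travel": [0,0,0],"delta_rot": [0,0,0],"fingers": -0.6}

```text
clock: 18.5
eef_pos: [593.5, -110.1, 185.3]
eef_rot: [3.141, -0.0, 1.228]
wrist_force: [-0.2, 1.1, -1.7]
finger_gap: 75.3
```

```bash
python3 - <<'E'
from h import *
look(['glue','tin_tray','glue_tray'],'wrist','w5')
look(['wax','tin','spool'],'top')
s=manip.read_state();print(s['joints'].round(2),s['finger_gap'])
E
```

```text
[ 593.6 -109.7  185.1] [180.   -0.   70.4]
glue 0.96 px 313 190 1687 h 54.3 med [ 595.4 -109.1   53.8] mid [ 595.3 -109.9   51.8] rect [ 595.1 -109.7] [23.8 23.2] 29.3
glue 0.89 px 126 31 5136 h 66.6 med [475.9 108.3  66.1] mid [474.7 109.6  64.2] rect [474.5 108.4] [27.5 33.6] 75.6
glue 0.79 px 316 289 721 h 36.9 med [ 551.7 -240.2   36.3] mid [ 551.3 -242.    34. ] rect [ 551.1 -241.8] [16.7 16.9] 74.5
tin_tray 0.83 px 309 189 3044 h 9.0 med [ 586.6 -108.6    4.2] mid [ 590.8 -113.2    6.3] rect [ 590.8 -113.9] [96.4 95.9] 25.0
glue_tray 0.74 px 273 74 4467 h 8.8 med [595.6  25.7   4.1] mid [595.3  23.7   6.5] rect [595.5  24. ] [78.1 78.9] 11.2
[ 593.5 -109.8  184.6] [180.   -0.   70.4]
wax 0.71 px 261 168 322 h 25.5 med [601.1 153.7  22.5] mid [601.3 153.7  23.6] rect [601.1 153.1] [54.8 35.9] 71.0
spool 0.64 px 203 166 182 h 51.6 med [602.2 296.6  49.3] mid [602.9 296.6  50.1] rect [603.  296.8] [28.3 28. ] 20.4
spool 0.27 px 314 172 731 h 10.6 med [597.   23.1   6.3] mid [595.7  23.1   9. ] rect [595.7  23.1] [76.4 77.5] 89.9
[-0.24  0.45  1.41  0.    1.28  0.1 ] 75.24331306070746
```

View pics/w5.png

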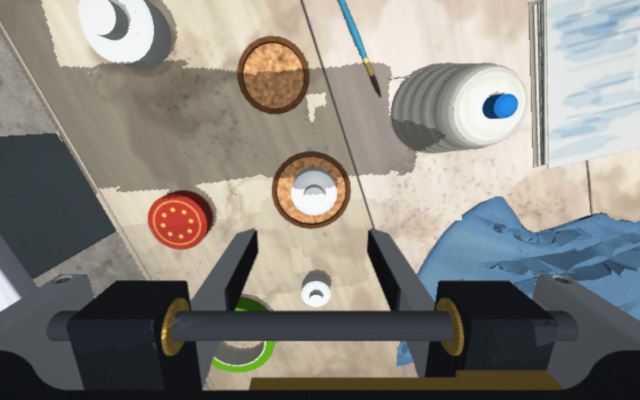

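```bash
python3 - <<'E'
from h import *
c=grab('top'); P=c['P'][60:150,320:400].reshape(-1,3); P=P[(P[:,2]>60)&(P[:,2]<400)]
print(P.min(0),P.max(0))
a=np.radians(70.4)
for ctr in [(595,-110),(595,24)]:
    d=P[:,:2]-ctr; x=d@[np.cos(a),np.sin(a)]; y=d@[np.sin(a),-np.cos(a)]
    q=np.hypot(np.maximum(abs(x)-38,0),np.maximum(abs(y)-89,0)); print(q.min())
E
```

```text
[576.57769196 -96.16408244  60.13551639] [783.34346961 -31.9988056  394.69190378]
0.0
53.076615521239745
```

```bash
python3 - <<'E'
from h import *
c=grab('top'); m=np.zeros((400,640),bool); m[84:135,325:385]=1
P=c['P'][m]; P=P[(P[:,2]>40)]
for lo,hi in [(40,70),(70,100),(100,130),(130,160),(160,200),(200,420)]:
    Q=P[(P[:,2]>lo)&(P[:,2]<=hi)]; print(lo,hi,len(Q),Q.min(0).round() if len(Q) else'',Q.max(0).round() if len(Q) else '')
E
```

```text
40 70 213 [711. -96.  40.] [776. -28.  70.]
70 100 173 [717. -90.  71.] [774. -35. 100.]
100 130 480 [720. -96. 100.] [784. -39. 129.]
130 160 42 [747. -79. 131.] [762. -65. 138.]
160 200 0  
200 420 29 [556. -87. 361.] [593. -44. 417.]
```

send_rows:
  plan:
    - {"travel": [0.5,1.5,45],"delta_rot": [0,0,0],"fingers": -0.6}
    - {"travel": [0,0,50],"delta_rot": [0,0,0],"fingers": -0.6}
    - {"travel": [0,0,40],"delta_rot": [0,0,0],"fingers": -0.6}
    - {"travel": [0,0,19.5],"delta_rot": [0,0,0],"fingers": -0.6}
    - {"travel": [0,0,0],"delta_rot": [0,0,0],"fingers": -0.5}
    - {"travel": [0,0,0],"delta_rot": [0,0,0],"fingers": 1}
    - {"travel": [0,0,0],"delta_rot": [0,0,0],"fingers": 1}
    - {"travel": [0,0,0],"delta_rot": [0,0,0],"fingers": 1}
    - {"travel": [0,0,0],"delta_rot": [0,0,0],"fingers": 1}

```text
clock: 20.12
eef_pos: [595.3, -110.7, 30.6]
eef_rot: [3.141, -0.0, 1.228]
wrist_force: [-1.7, 0.6, 6.5]
finger_gap: 50.8
```

send_rows:
  plan:
    - {"travel": [0,0,-8],"delta_rot": [0,0,0],"fingers": 1}
    - {"travel": [0,0,-30],"delta_rot": [0,0,0],"fingers": 1}
    - {"travel": [0,0,-40],"delta_rot": [0,0,0],"fingers": 1}
    - {"travel": [26.3,-9.8,0],"delta_rot": [0,0,0],"fingers": 1}
    - {"travel": [30,-10.5,0],"delta_rot": [0,0,0],"fingers": 1}
    - {"travel": [30,-10.5,0],"delta_rot": [0,0,0],"fingers": 1}
    - {"travel": [25,-9,0],"delta_rot": [0,0,0],"fingers": 1}
    - {"travel": [15,-5,0],"delta_rot": [0,0,0],"fingers": 1}
    - {"travel": [0,0,0],"delta_rot": [0,0,0],"fingers": 1}
    - {"travel": [0,0,0],"delta_rot": [0,0,0],"fingers": 1}

```text
clock: 21.38
eef_pos: [595.3, 22.6, 108.0]
eef_rot: [-3.142, 0.0, 1.228]
wrist_force: [0.5, 0.3, -0.4]
finger_gap: 50.9
```

```bash
python3 - <<'E'
from h import *
look(['glue','glue_tray'],'wrist','w6')
E
```

```text
[595.3  22.5 107.9] [-180.     0.    70.3]
glue 0.89 px 312 250 5992 h 131.6 med [596.   24.9 131.2] mid [595.4  23.1 129. ] rect [595.5  23.2] [24.3 23.8] 46.2
glue 0.64 px 144 164 7093 h 66.5 med [477.3 111.   66.1] mid [475.3 110.7  63.8] rect [475.2 110.7] [32.4 31.3] 9.6
glue_tray 0.59 px 311 190 3188 h 8.9 med [601.7  37.4   4. ] mid [595.7  30.5   6.1] rect [598.8  34.8] [57.  78.8] 71.4
```

View pics/w6.png

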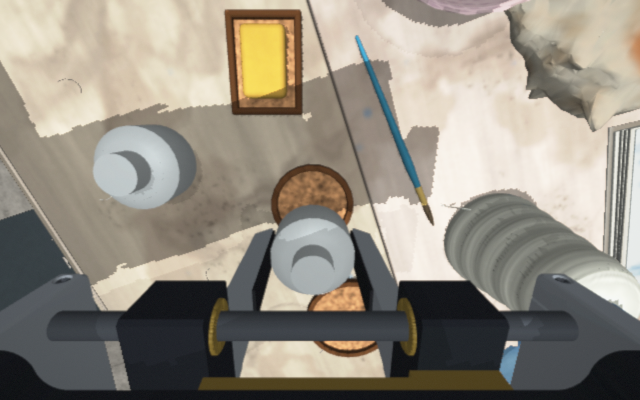

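send_rows:
  plan:
    - {"travel": [1,0,40],"delta_rot": [0,0,0],"fingers": 1}
    - {"travel": [0,0,25],"delta_rot": [0,0,0],"fingers": 1}
    - {"travel": [0,0,8],"delta_rot": [0,0,0],"fingers": 1}
    - {"travel": [0,0,2],"delta_rot": [0,0,0],"fingers": 1}
    - {"travel": [0,0,1],"delta_rot": [0,0,0],"fingers": 1}
    - {"travel": [0,0,0],"delta_rot": [0,0,0],"fingers": 1}
    - {"travel": [0,0,0],"delta_rot": [0,0,0],"fingers": 1}

```text
clock: 22.4
eef_pos: [595.8, 24.3, 32.5]
eef_rot: [3.141, -0.0, 1.228]
wrist_force: [0.5, -0.4, -0.4]
finger_gap: 51.3
```

send_rows:
  plan:
    - {"travel": [0,0,1],"delta_rot": [0,0,0],"fingers": 1}
    - {"travel": [0,0,0.7],"delta_rot": [0,0,0],"fingers": 1}
    - {"travel": [0,0,0],"delta_rot": [0,0,0],"fingers": 1}

```text
clock: 22.78
eef_pos: [595.7, 24.4, 30.6]
eef_rot: [3.141, -0.0, 1.228]
wrist_force: [-1.6, 0.6, 5.3]
finger_gap: 51.0
```

send_rows:
  plan:
    - {"travel": [0,0,0],"delta_rot": [0,0,0],"fingers": -0.4}
    - {"travel": [0,0,0],"delta_rot": [0,0,0],"fingers": -0.4}
    - {"travel": [0,0,0],"delta_rot": [0,0,0],"fingers": -0.4}
    - {"travel": [0,0,-20],"delta_rot": [0,0,0],"fingers": -0.4}
    - {"travel": [0,0,-50],"delta_rot": [0,0,0],"fingers": -0.4}
    - {"travel": [0,0,-60],"delta_rot": [0,0,0],"fingers": -1}
    - {"travel": [-27.4,-19.5,-25],"delta_rot": [0,0,0],"fingers": -1}
    - {"travel": [-46,-33,0],"delta_rot": [0,0,0],"fingers": -1}
    - {"travel": [-46,-33,0],"delta_rot": [0,0,0],"fingers": -1}
    - {"travel": [-46,-33,0],"delta_rot": [0,0,0],"fingers": -1}
    - {"travel": [0,0,0],"delta_rot": [0,0,0],"fingers": -1}
    - {"travel": [0,0,0],"delta_rot": [0,0,0],"fingers": -1}

```text
clock: 24.28
eef_pos: [429.1, -91.6, 186.4]
eef_rot: [3.14, -0.0, 1.228]
wrist_force: [1.8, -0.7, -0.5]
finger_gap: 93.8
```

```bash
python3 - <<'E'
from h import *
look(['tin','tin_tray'],'wrist','w7')
look(['glue','wax','spool','tape','cream'],'top','t7')
print(manip.read_state()['joints'].round(2))
E
```

```text
[429.3 -91.3 186. ] [179.9  -0.   70.4]
tin 0.87 px 312 189 2892 h 28.7 med [429.1 -89.6  27.6] mid [428.7 -91.   25.9] rect [429.  -90.9] [69.8 69.8] 70.9
tin_tray 0.97 px 445 158 5262 h 8.6 med [ 591.8 -111.5    3.8] mid [ 590.2 -112.3    6.2] rect [ 590.1 -112.3] [95.5 97.2] 82.9
tin_tray 0.29 px 428 31 2903 h 54.2 med [594.   25.   53.8] mid [595.1  25.1  51.8] rect [595.1  25.1] [24.  23.7] 0.6
tin_tray 0.17 px 311 189 2879 h 28.7 med [429.1 -89.6  27.6] mid [428.7 -91.   25.9] rect [429.  -90.9] [69.8 69.9] 70.9
[429.  -91.1 185.2] [-180.    -0.    70.4]
glue 0.95 px 313 170 357 h 56.2 med [596.5  23.9  55. ] mid [596.9  23.8  54.3] rect [596.8  23.8] [23.5 19.6] 0.6
glue 0.83 px 277 217 655 h 68.2 med [475.7 110.   67.2] mid [476.  110.1  67.6] rect [476.  110.1] [29.3 28.2] 0.9
wax 0.63 px 262 168 317 h 25.5 med [601.1 153.6  22.7] mid [601.2 153.7  23.4] rect [601.3 153.7] [53.9 36.6] 71.4
wax 0.3 px 208 168 174 h 12.8 med [598.  284.6   9.3] mid [604.7 296.2  10.5] rect [601.4 293.3] [46.2 54.7] 51.4
spool 0.77 px 203 165 201 h 51.3 med [602.9 296.8  49.1] mid [603.1 296.7  49.9] rect [603.  297.1] [29.9 30.4] 10.7
tape 0.78 px 445 241 511 h 29.0 med [ 413.  -304.1   26.4] mid [ 423.7 -292.1   27.5] rect [ 420.  -296.2] [ 63.4 107.8] 79.7
cream 0.56 px 180 247 849 h 59.4 med [399.5 339.2  56.8] mid [399.9 339.6  57.2] rect [399.9 339.6] [65.6 69. ] 0.7
[-0.29  0.09  1.87 -0.    1.18  0.05]
```

View pics/w7.png

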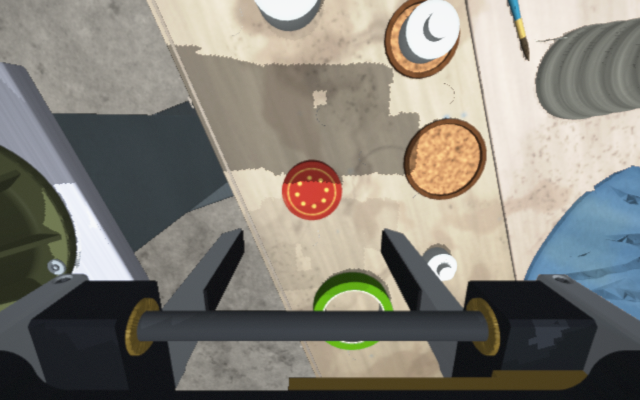

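send_rows:
  plan:
    - {"travel": [0,0,45],"delta_rot": [0,0,0],"fingers": -1}
    - {"travel": [0,0,50],"delta_rot": [0,0,0],"fingers": -1}
    - {"travel": [0,0,45],"delta_rot": [0,0,0],"fingers": -1}
    - {"travel": [0,0,18.5],"delta_rot": [0,0,0],"fingers": -1}
    - {"travel": [0,0,0],"delta_rot": [0,0,0],"fingers": -1}
    - {"travel": [0,0,0],"delta_rot": [0,0,0],"fingers": 1}
    - {"travel": [0,0,0],"delta_rot": [0,0,0],"fingers": 1}
    - {"travel": [0,0,0],"delta_rot": [0,0,0],"fingers": 1}
    - {"travel": [0,0,0],"delta_rot": [0,0,0],"fingers": 1}

```text
clock: 25.85
eef_pos: [428.8, -91.7, 27.4]
eef_rot: [3.141, -0.0, 1.228]
wrist_force: [-1.7, 0.0, 7.1]
finger_gap: 69.2
```

send_rows:
  plan:
    - {"travel": [0,0,-10],"delta_rot": [0,0,0],"fingers": 1}
    - {"travel": [0,0,-35],"delta_rot": [0,0,0],"fingers": 1}
    - {"travel": [0,0,-45],"delta_rot": [0,0,0],"fingers": 1}
    - {"travel": [4.7,20,0],"delta_rot": [0,0,0],"fingers": 1}
    - {"travel": [8,36,0],"delta_rot": [0,0,0],"fingers": 1}
    - {"travel": [8,36,0],"delta_rot": [0,0,0],"fingers": 1}
    - {"travel": [8,36,0],"delta_rot": [0,0,0],"fingers": 1}
    - {"travel": [6,31.7,0],"delta_rot": [0,0,0],"fingers": 1}
    - {"travel": [0,0,0],"delta_rot": [0,0,0],"fingers": 1}
    - {"travel": [0,0,0],"delta_rot": [0,0,0],"fingers": 1}

```text
clock: 27.1
eef_pos: [589.8, -112.5, 116.9]
eef_rot: [-3.141, 0.0, 1.228]
wrist_force: [0.7, 0.2, -0.8]
finger_gap: 69.5
```

```bash
python3 - <<'E'
from h import *
look(['tin','tin_tray'],'wrist','w8')
E
```

```text
[ 589.8 -112.5  117. ] [-180.     0.    70.4]
tin 0.9 px 312 248 9688 h 117.9 med [ 590.9 -109.2  117. ] mid [ 589.9 -112.4  115.2] rect [ 589.9 -111.8] [70.6 69.8] 58.6
tin_tray 0.62 px 314 182 3523 h 9.0 med [601.9 -91.4   4.1] mid [ 591.4 -103.2    6.2] rect [597.  -96.5] [60.7 96.9] 68.6
```

View pics/w8.png

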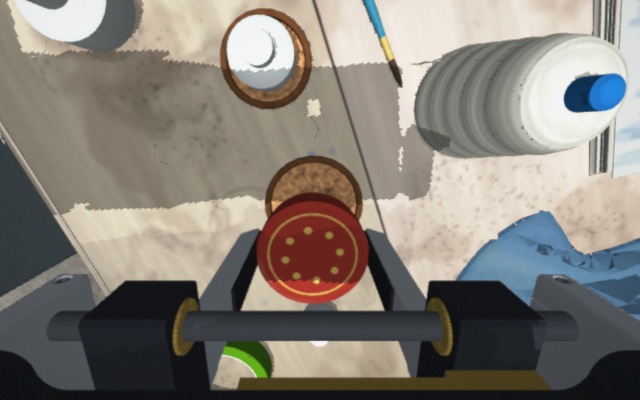

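send_rows:
  plan:
    - {"travel": [-0.7,1,40],"delta_rot": [0,0,0],"fingers": 1}
    - {"travel": [0,0,33],"delta_rot": [0,0,0],"fingers": 1}
    - {"travel": [0,0,8],"delta_rot": [0,0,0],"fingers": 1}
    - {"travel": [0,0,2.5],"delta_rot": [0,0,0],"fingers": 1}
    - {"travel": [0,0,1],"delta_rot": [0,0,0],"fingers": 1}
    - {"travel": [0,0,0.5],"delta_rot": [0,0,0],"fingers": 1}
    - {"travel": [0,0,0],"delta_rot": [0,0,0],"fingers": 1}
    - {"travel": [0,0,0],"delta_rot": [0,0,0],"fingers": 1}

```text
clock: 28.25
eef_pos: [591.3, -113.6, 32.0]
eef_rot: [3.141, -0.0, 1.228]
wrist_force: [-0.1, -0.9, -1.0]
finger_gap: 69.5
```

send_rows:
  plan:
    - {"travel": [0,0,1],"delta_rot": [0,0,0],"fingers": 1}
    - {"travel": [0,0,0.5],"delta_rot": [0,0,0],"fingers": 1}
    - {"travel": [0,0,0],"delta_rot": [0,0,0],"fingers": 1}

```text
clock: 28.62
eef_pos: [591.4, -113.6, 31.5]
eef_rot: [3.141, 0.0, 1.228]
wrist_force: [-6.3, 1.0, 13.3]
finger_gap: 69.4
```

Contact made, so I release and rise, then move away toward the base for a clear view.

send_rows:
  plan:
    - {"travel": [0,0,0],"delta_rot": [0,0,0],"fingers": -0.9}
    - {"travel": [0,0,0],"delta_rot": [0,0,0],"fingers": -0.9}
    - {"travel": [0,0,0],"delta_rot": [0,0,0],"fingers": -0.9}
    - {"travel": [0,0,-20],"delta_rot": [0,0,0],"fingers": -0.9}
    - {"travel": [0,0,-50],"delta_rot": [0,0,0],"fingers": -0.9}
    - {"travel": [0,0,-60],"delta_rot": [0,0,0],"fingers": -0.9}
    - {"travel": [0,0,-40],"delta_rot": [0,0,0],"fingers": -0.9}
    - {"travel": [0,-40,0],"delta_rot": [0,0,0],"fingers": -0.9}
    - {"travel": [0,-45,0],"delta_rot": [0,0,0],"fingers": -0.9}
    - {"travel": [0,-45,0],"delta_rot": [0,0,0],"fingers": -0.9}
    - {"travel": [0,-40,0],"delta_rot": [0,0,0],"fingers": -0.9}
    - {"travel": [0,0,0],"delta_rot": [0,0,0],"fingers": -0.9}
    - {"travel": [0,0,0],"delta_rot": [0,0,0],"fingers": -0.9}

```text
clock: 30.25
eef_pos: [431.8, -56.7, 201.3]
eef_rot: [3.14, -0.0, 1.228]
wrist_force: [0.9, 0.8, 0.2]
finger_gap: 89.0
```

```bash
python3 - <<'E'
from h import *
look(['tin','glue','wax','spool','tape','cream'],'top','t9')
look([],'side','s9')
a=cv2.imread('pics/t9.png')[130:290,150:480]; b=cv2.imread('pics/s9.png')[150:350,220:440]
cv2.imwrite('pics/f.png',np.hstack([cv2.resize(a,(440,213)),cv2.resize(cv2.resize(b,(352,320)),(234,213))]))
E
```

```text
[431.9 -56.8 200.9] [179.9  -0.   70.4]
tin 0.78 px 369 165 268 h 36.3 med [ 610.1 -119.1   32.7] mid [ 608.2 -114.    33.3] rect [ 608.8 -114.5] [70.3 35.2] 88.1
glue 0.72 px 313 170 361 h 56.3 med [596.3  23.9  55.3] mid [596.3  23.9  54.5] rect [596.3  23.8] [22.3 19.6] 0.4
glue 0.68 px 278 217 713 h 67.8 med [475.6 109.9  67.1] mid [475.9 110.2  66.7] rect [475.9 110.2] [28.5 29. ] 89.7
glue 0.45 px 314 174 415 h 12.5 med [588.6  20.9   9.1] mid [596.4  23.1  12. ] rect [596.3  23. ] [79.5 76.3] 0.9
wax 0.56 px 262 168 292 h 25.7 med [601.1 153.4  22.9] mid [600.8 153.5  23.4] rect [601.1 153.2] [53.6 35.1] 68.7
spool 0.54 px 203 165 202 h 51.0 med [603.  296.8  49.5] mid [602.9 296.8  49. ] rect [602.8 296.9] [30.6 29.8] 87.1
tape 0.72 px 434 240 905 h 28.9 med [ 422.5 -275.5   26.3] mid [ 423.8 -275.    27.2] rect [ 423.4 -274.9] [105.8 107.6] 14.9
cream 0.9 px 179 247 809 h 59.6 med [399.6 339.2  57. ] mid [399.8 339.7  57.4] rect [400.2 339.5] [67.6 65.7] 73.0
[431.2 -56.6 200.1] [-180.     0.    70.4]
```

View pics/f.png

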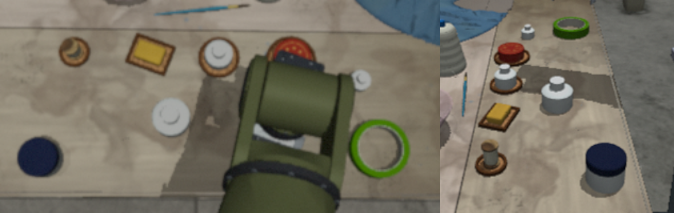

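```bash
python3 -c "
from cell import manip
print(manip.sign_off())"
```

```text
the job is handed in; nothing more can be done
None
```

The job is done and handed in at about 30 s of the 104 s allowed. I took the pile apart from the top: first the spool, then the wax block. I then moved the middle-sized glue pot to the middle-sized round tray and set the button tin in the tray it had left.

In the last top and side pictures, each thing stands flat and upright in its own tray:

| Thing | Top measured (mm) | Top expected (mm) | Offset from tray centre |
|---|---|---|---|
| Spool | about 49 | 48 | within about 2 mm |
| Wax block | about 23 | 22 | within about 2 mm |
| Glue pot | about 55 | 55 | within about 2 mm |
| Button tin | about 33 | 32 | not measured |

- **Button tin:** the arm hid part of it in the last top picture, so I could not measure its centre directly. It was released within about 1 mm of the measured tray centre, and the side view shows it flat inside the rim.
- **Bystanders:** the tape roll and the cream pot match their starting positions to within the cameras' few millimetres of error, and the arm never went near the cream pot. The large and small look-alike glue pots were left alone.
- **Forces:** wrist readings between moves never went above about 15 N.

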